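# Pack the display-stand feet head to tail

### The job

Pack the three hat-shaped aluminium feet of the display stand into the shallow plywood tray so that they interlock: the two that lie plate down go one at each end of the tray, and the one standing plate up goes between them, with its boss down on the tray floor between their plates and its plate above theirs. Keep each foot the way up it is now, set it down rather than let it fall, and let all three end flat on the tray floor. Leave the mouse, the power adapter and the bird drinker where they are.

Things in the scene. Friction and masses are not known exactly. Their poses are not given: they have to be found in the camera images.
- tray_in (a point): Centre of the inner floor of the open plywood tray (fixed), 6 mm above the table. Inside 80 mm (its x) by 182 mm (its y); walls 6 mm thick, 10 mm above the inner floor. z up. Three feet fit only interlocked: plate-down feet near the two end walls, centres about 52 to 57 mm along y from this point, the plate-up foot in the middle.
- foot_a: Cast aluminium pole foot like a hat: round plate 66 mm in diameter, 8 mm thick, with a round boss 32 mm in diameter, 46 mm tall overall, about 100 to 180 g. This one lies plate down, boss up. Grip the boss from above. Origin: centre of the plate's underside, on the table at the start; own z up along the boss, which spans z = 8 to 46 mm.
- foot_b: Second foot, same shape and size as foot_a, also lying plate down, boss up, to stay that way up. Origin: centre of the plate's underside; z up along the boss.
- foot_c: Third foot, same shape and size, but standing on its boss with the plate on top. Origin: centre of the boss's lower end, on the table at the start; own z up; the boss (32 mm in diameter) spans z = 0 to 38 mm, the plate (66 mm in diameter) z = 38 to 46 mm. Grip it across the plate from above. In place, its top is level with the other two bosses.
- mouse: Bystander: black computer mouse, 105 x 62 x 32 mm, loose. Origin: centre of its underside.
- adapter: Bystander: black power adapter brick, 45 x 105 x 29 mm, loose. Origin: centre of its underside.
- drinker: Bystander: small upright bird drinker bottle, 47 mm in diameter, 80 mm tall, loose. Origin: centre of its underside.
Mind the look-alikes: they are no part of the job. What is shaped like the foot_b but purple is not meant. What is shaped like the foot_a but green is not meant.

How it is judged:
By the outcome, as a careful person would: the job done as asked, in the order asked, and still so for the second after the job is handed in, with the robot touching nothing.
It also fails if it takes over 72 s, if anything falls off the work surface, if the arm or the gripper's body presses on something with over 40 N, if the wrist force passes 120 N, or if a joint passes its speed limit or range.

### The arm

A 6-joint arm with a two-finger parallel gripper is mounted at the origin on the work surface. World frame = base frame: x ahead of the robot, y to its left, z up, the work surface at z = 0. Lengths are in mm, angles in rad, forces in N, time in s.
With the tool pointing down it reaches from about 275 to 750 mm from the base axis. Payload 10.2 kg.
Tool frame: the origin (TCP) lies between the finger pads; the fingertips stand 14 mm ahead of it and the grasp point (between the pads) lies 5 mm behind it; z points along the fingers, y is the direction in which the jaws open and shut (so a half turn about z gives the same grasp; the last joint's range is limited). The gripper opens to 88 mm and grips with 3 to 60 N. Pads are 18 mm wide; open, the fingers measure 123 mm over their backs; the gripper's body (75 mm by 187 mm) begins 45 mm behind the grasp point.
Start: joints at [-1.421, 0.313, 1.498, -0, 1.331, -0.223], TCP at [191.206, -488.95, 252.72] pointing down, gripper open.
Joint ranges: [-2.94, 2.94], [-0.97, 2.17], [0.19, 2.56], [-1.23, 4.37], [0.02, 3.11], [-2.88, 2.88]. Speed limits (rad/s): [2.39, 2.39, 3.01, 3.14, 3.14, 3.14].

### API

Orientations are given as a unit quaternion [w, x, y, z].
In Python, from station import env gives the robot as it stands.
- The arm moves only by the shell command python3 -m inch 'ROWS' [OPENING]. ROWS is JSON, a list of rows, each a list of 6 numbers: the shift along the tool's x, y, z in units of 50 mm (1.0 is 50 mm), then the turn, a rotation vector about the tool's x, y, z in units of 8 degrees (1.0 is 8 degrees). In form: [[tx, ty, tz, ax, ay, az], ...]. A call has 1 to 8 rows; each row shifts and turns the commanded pose from where the row before left it, along the tool's axes as they then stand; what a row does not reach is not made up. A row lasts 1/8 s, in which the tool goes at most 62.5 mm and 10.7 degrees, less where a joint would pass 70% of its speed; a pose out of reach is approached as far as the arm can. A call is refused whole if a number of a shift passes 1 or a number of a turn 1, either way. A call with a gripper value outside its range is refused whole. OPENING is the closure, from 0 (fully open) to 1 (shut), set as the call begins (- or left out, the last holds). The fingers move at their own pace and stop on an object; the grip force is fixed at half the most. Time passes only in rows, so rows that do not move let the fingers close. It gives the time, the measured TCP pose, the force and the opening at its end, in the units of the state.
- env.sense(): the state, without advancing time (a new reading comes with each control period).
- env.capture(name): name is "side" or "top"; returns the picture (400x640x3 uint8, blue, green, red); there is no depth.
- env.camera_model(name): a dict with "mtx" (3x3 intrinsics, pixels), "R" (3x3) and "t" (3): a world point X has camera coordinates R X + t. Camera axes: x right, y down, z forward; pixel columns grow to the right and rows downward; lengths in mm; the calibration is good to about 2 mm. A picture is of the moment at which its call begins. camera_model takes no time and is no camera call.
- env.job_done(): hands the job in, once; it reports no verdict.
The state is a dict: "clock": time; "qpos": joint angles; "joint_vel": joint speeds; "joint_efforts": joint torques, N m; "position": TCP position; "tool_rot": TCP orientation; "ft_force": force on the tool from outside, world axes, zero at the start; "moment": the same for the moment, N m; "finger_gap": finger opening in mm.
Only numpy, scipy, OpenCV 4.12 (cv2) and the standard library are available. Lean on these libraries where they do the work, as an engineer would, in place of code of your own. Each camera call takes 0.05 s, during which the arm holds its last target.

## Working session

There is one attempt and no reset: what is moved stays moved. The work goes in short steps, Python scripts to look and compute and a shell command to move; the robot and the scene stay as the last step left them, time stands still between calls to the robot, and variables do not carry over. Pictures are saved under pics/ and viewed, and the job is handed in when it is done.

```bash
ls; mkdir -p pics; python3 - <<'E'
from station import env
import cv2,numpy as np
for n in("top","side"):
    cv2.imwrite(f"pics/{n}0.png",env.capture(n)); m=env.camera_model(n); print(n,np.round(m["mtx"],1).tolist(),np.round(m["R"],4).tolist(),np.round(m["t"],1).tolist())
s=env.sense();print(s)
E
```

```text
pics
top [[481.9, 0.0, 329.9], [0.0, 481.9, 198.1], [0.0, 0.0, 1.0]] [[-0.026, -0.9996, -0.012], [-0.9965, 0.0268, -0.0789], [0.0792, 0.0099, -0.9968]] [-30.2, 533.7, 1378.0]
side [[468.3, 0.0, 314.4], [0.0, 468.3, 197.6], [0.0, 0.0, 1.0]] [[-0.8113, -0.5845, 0.0087], [-0.3539, 0.4793, -0.8031], [0.4653, -0.6547, -0.5957]] [389.2, 258.8, 1051.1]
{'clock': 0.1, 'qpos': array([-1.42138396e+00,  3.13362983e-01,  1.49835485e+00, -9.77697225e-06,
        1.33095629e+00, -2.23411190e-01]), 'joint_vel': array([-0.00014108, -0.00081354, -0.00271701,  0.00061737,  0.00018548,
        0.00118505]), 'joint_efforts': array([ 2.40479509e-03, -4.02812219e+01, -2.52644062e+01,  6.95413118e-02,
        3.41951894e-02, -4.42821852e-05]), 'position': array([ 191.18064672, -488.74314309,  252.23653263]), 'tool_rot': array([-5.40537799e-04,  9.82675220e-01,  1.85335153e-01,  1.52575318e-05]), 'ft_force': array([-0.65844196,  0.07943837, -0.5194266 ]), 'moment': array([-0.01008877,  0.02091454, -0.02235705]), 'finger_gap': 88.40905757104781}
```

View pics/top0.png

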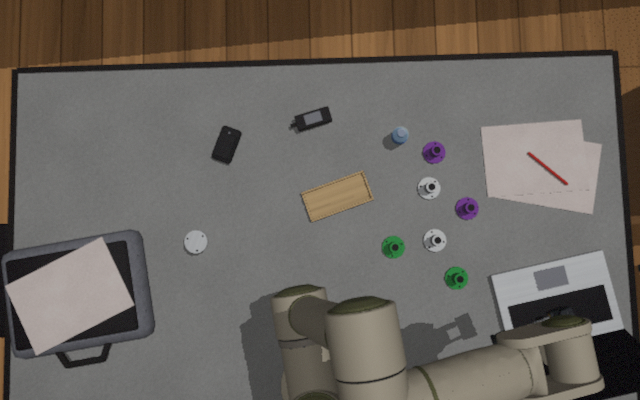

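View pics/side0.png

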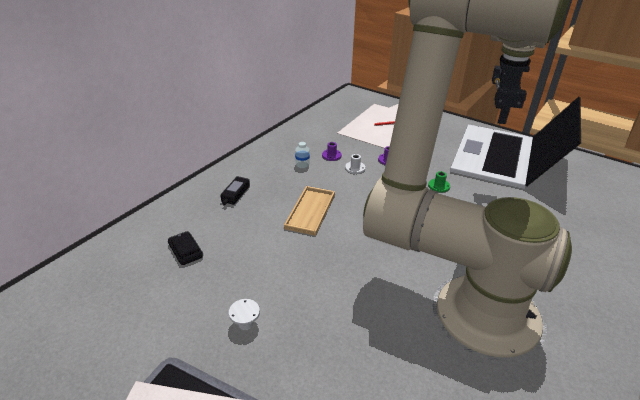

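Candidates in the top view:
- **Silver, boss up:** (429,188) and (434,240), which are foot_a and foot_b.
- **Silver, plate up:** (196,242), which is foot_c.
- **Look-alikes to avoid:** purple at (434,152) and (467,208), green at (393,247) and (456,278).

I'm choosing the three silver ones and checking them in a crop.

```bash
python3 - <<'E'
import cv2,numpy as np
a=cv2.imread("pics/top0.png")
c1=cv2.resize(a[125:290,370:490],None,fx=3.5,fy=3.5,interpolation=cv2.INTER_CUBIC)
c2=cv2.resize(a[155:265,170:210],None,fx=5.25,fy=5.25,interpolation=cv2.INTER_CUBIC)
b=np.zeros((578,640,3),np.uint8);b[:c1.shape[0],:c1.shape[1]]=c1;b[:c2.shape[0],425:425+c2.shape[1]]=c2[:578]
cv2.imwrite("pics/crop0.png",b)
hsv=cv2.cvtColor(a,cv2.COLOR_BGR2HSV)
for (u,v) in [(429,188),(434,240),(196,242)]: print(a[v-13:v+14:2,u].tolist(), a[v,u-14:u+15:2].tolist())
print(a[195:200:2,330:345:4])
cv2.imwrite("pics/tray0.png",cv2.resize(a[160:235,285:390],None,fx=7,fy=7,interpolation=cv2.INTER_CUBIC))
E
```

```text
[[116, 118, 118], [156, 155, 154], [171, 170, 170], [169, 170, 170], [162, 162, 161], [50, 52, 53], [41, 44, 42], [130, 129, 128], [140, 139, 139], [117, 115, 114], [171, 170, 168], [172, 172, 171], [124, 125, 125], [119, 119, 120]] [[120, 121, 122], [85, 85, 85], [134, 134, 132], [118, 117, 115], [101, 99, 101], [68, 66, 65], [164, 163, 161], [75, 75, 75], [41, 38, 42], [37, 38, 38], [152, 153, 155], [170, 170, 169], [172, 174, 173], [119, 119, 118], [115, 116, 117]]
[[115, 114, 115], [156, 158, 156], [172, 173, 172], [173, 174, 173], [130, 129, 128], [163, 164, 163], [119, 120, 119], [131, 131, 128], [166, 165, 165], [92, 90, 90], [170, 169, 168], [171, 168, 167], [146, 145, 144], [111, 113, 113]] [[111, 114, 113], [92, 93, 92], [141, 140, 138], [116, 113, 113], [115, 114, 111], [74, 72, 71], [147, 144, 143], [112, 112, 111], [37, 38, 39], [38, 39, 39], [40, 38, 39], [167, 166, 165], [164, 164, 165], [141, 142, 142], [119, 119, 119]]
[[117, 119, 118], [164, 162, 161], [164, 162, 161], [161, 161, 160], [163, 161, 160], [164, 161, 160], [163, 162, 161], [164, 163, 161], [167, 165, 165], [166, 165, 163], [148, 146, 145], [135, 133, 131], [124, 124, 122], [93, 94, 94]] [[113, 114, 115], [140, 137, 136], [162, 161, 160], [159, 158, 156], [165, 163, 163], [164, 162, 160], [163, 161, 159], [165, 164, 163], [167, 165, 163], [164, 163, 162], [168, 165, 164], [166, 164, 163], [159, 159, 156], [109, 109, 109], [116, 118, 116]]
[[[ 98 133 156]
  [ 96 131 155]
  [101 137 162]
  [102 140 162]]

 [[ 99 134 158]
  [102 138 163]
  [103 141 165]
  [101 138 161]]

 [[103 139 164]
  [101 139 163]
  [ 98 134 158]
  [ 95 130 154]]]
```

View pics/crop0.png

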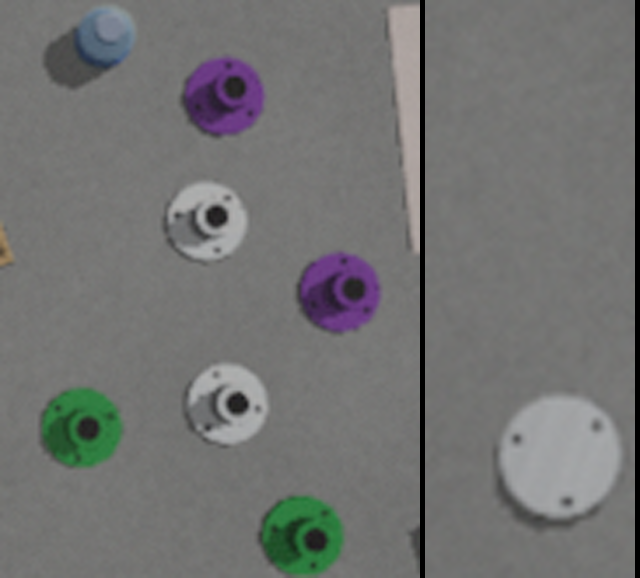

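View pics/tray0.png

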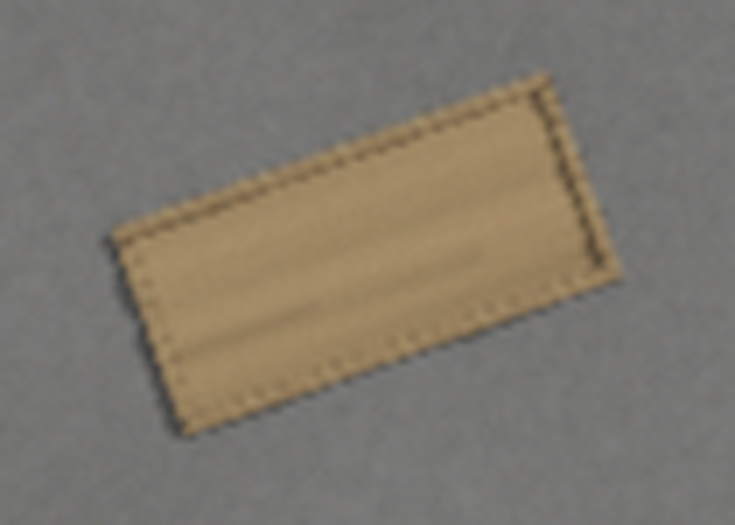

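The crop confirms it. The two silver feet are boss up with dark bores, the disc at (196,242) is plate up, and the coloured ones are rejected. Now I'll measure.

```bash
cat > h.py <<'E'
import cv2,numpy as np
from station import env
from scipy.spatial.transform import Rotation as Ro
CM={n:env.camera_model(n) for n in("top","side")}
def cast(n,uv,z):
    m=CM[n];K,R,t=[np.array(m[k]) for k in("mtx","R","t")]
    uv=np.atleast_2d(uv).astype(float)
    d=(R.T@np.linalg.inv(K)@np.c_[uv,np.ones(len(uv))].T).T
    c=-R.T@t
    return (c+d*((z-c[2])/d[:,2])[:,None])[:,:2]
def proj(n,X):
    m=CM[n];K,R,t=[np.array(m[k]) for k in("mtx","R","t")]
    p=(K@(R@np.atleast_2d(X).T+t[:,None])).T
    return p[:,:2]/p[:,2:]
S=8
def up(img,u0,v0,w,h): return cv2.resize(img[v0:v0+h,u0:u0+w],None,fx=S,fy=S,interpolation=cv2.INTER_CUBIC)
def topx(pts,u0,v0): return (np.asarray(pts,float).reshape(-1,2)+.5)/S-.5+[u0,v0]
def big(mask):
    c,_=cv2.findContours(mask.astype(np.uint8),cv2.RETR_EXTERNAL,cv2.CHAIN_APPROX_NONE)
    return max(c,key=cv2.contourArea)
def foot(img,u,v,z,th=140,r=18):
    g=cv2.cvtColor(up(img,u-r,v-r,2*r,2*r),cv2.COLOR_BGR2GRAY)
    h=cv2.convexHull(big(g>th)); P=cast("top",topx(h,u-r,v-r),z)
    (c,rad)=cv2.minEnclosingCircle(P.astype(np.float32))
    from scipy.optimize import least_squares
    f=least_squares(lambda q:np.hypot(*(P-q[:2]).T)-q[2],[*c,rad],loss="soft_l1")
    return f.x
def goto(x,y,z,yaw):
    """rows info: yaw= world angle of tool x axis; tool down"""
    s=env.sense();p=s["position"];q=s["tool_rot"];R=Ro.from_quat([q[1],q[2],q[3],q[0]])
    T=Ro.from_matrix(np.array([[np.cos(yaw),np.sin(yaw),0],[np.sin(yaw),-np.cos(yaw),0],[0,0,-1]]))
    d=R.inv().apply(np.array([x,y,z])-p)/50
    rv=(R.inv()*T).as_rotvec()/np.radians(8)
    print("shift units",np.round(d,3),"turn units",np.round(rv,3),"yaw now",np.degrees(np.arctan2(*R.as_matrix()[:2,0][::-1])).round(2))
E
python3 - <<'E'
from h import *
a=cv2.imread("pics/top0.png")
for n in CM: print(n,(-np.array(CM[n]["R"]).T@np.array(CM[n]["t"])).round(0))
for u,v,z in [(429,188,8),(434,240,8),(196,242,46)]:
  for th in(135,148): print(u,v,th,foot(a,u,v,z,th).round(1))
  if z==8:
    g=cv2.cvtColor(up(a,u-6,v-8,14,14),cv2.COLOR_BGR2GRAY); m=cv2.moments(big(g<65)); 
    print(" bore",cast("top",topx([m["m10"]/m["m00"],m["m01"]/m["m00"]],u-6,v-8),46).round(1))
u0,v0=290,160
c=up(a,u0,v0,95,75).astype(int); mk=(c[...,2]-c[...,0])>28
P=cast("top",topx(cv2.convexHull(big(mk)),u0,v0),16).astype(np.float32)
r=cv2.minAreaRect(P);print("tray",r,cv2.boxPoints(r).round(1).tolist())
E
```

```text
top [ 422.  -58. 1415.]
side [-82. 792. 831.]
429 188 135 [ 557.1 -334.8   33. ]
429 188 148 [ 556.9 -334.5   32. ]
 bore [[ 556.5 -334.4]]
434 240 135 [ 404.2 -345.3   33.1]
434 240 148 [ 404.1 -345.3   32.1]
 bore [[ 404.4 -344.8]]
196 242 135 [418.4 340.6  32.7]
196 242 148 [418.2 340.6  31.6]
tray ((539.635009765625, -64.68824768066406), (93.32134246826172, 195.20669555664062), 18.369640350341797) [[464.6000061035156, 13.199999809265137], [526.0999755859375, -172.0], [614.7000122070312, -142.60000610351562], [553.2000122070312, 42.599998474121094]]
```

```bash
python3 -c "
from h import *
goto(556.9,-334.5,100,np.radians(18.37))"; python3 -m inch --help 2>&1 | head -5; python3 -c "
from station import env; print(env.sense()['clock'])"
```

```text
shift units [ 7.935 -0.205  3.047] turn units [-0.008 -0.001  0.374] yaw now 21.36
invalid input: not JSON, or not a number
0.1
```

```bash
python3 -m inch '[[0.9,0,0.2,0,0,0.374],[1,0,0.3,0,0,0],[1,0,0.4,0,0,0],[1,0,0.4,0,0,0],[1,0,0.4,0,0,0],[1,0,0.4,0,0,0],[1,0,0.4,0,0,0],[0.9,0,0.4,0,0,0]]' 0.3; python3 -m inch '[[0,0,0,0,0,0]]'; python3 -c "
from h import *
goto(556.9,-334.5,80,np.radians(18.37))"
```

```text
clock: 1.1
position: [562.0, -362.9, 106.6]
tool_rot: [-0.0, 0.987, 0.16, -0.0]
ft_force: [0.2, -0.9, 0.2]
finger_gap: 62.2
clock: 1.23
position: [561.9, -361.6, 104.9]
tool_rot: [-0.002, 0.987, 0.161, -0.001]
ft_force: [-0.2, -0.1, -0.4]
finger_gap: 61.6
shift units [ 0.078 -0.543  0.5  ] turn units [-0.025  0.012  0.024] yaw now 18.56
```

```bash
python3 -m inch '[[0.078,-0.543,0.3,0,0,0.02],[0,0,0.2,0,0,0],[0,0,0,0,0,0]]'; python3 -c "
from h import *
goto(556.9,-334.5,27,np.radians(18.37))
i=env.capture('side');cv2.imwrite('pics/s1.png',cv2.resize(i[80:200,280:460],None,fx=4,fy=4))"
```

```text
clock: 1.6
position: [555.2, -337.7, 82.5]
tool_rot: [-0.0, 0.987, 0.158, -0.0]
ft_force: [0.1, -0.4, -0.1]
finger_gap: 61.3
shift units [ 0.053 -0.05   1.11 ] turn units [-0.003  0.003 -0.025] yaw now 18.17
```

View pics/s1.png

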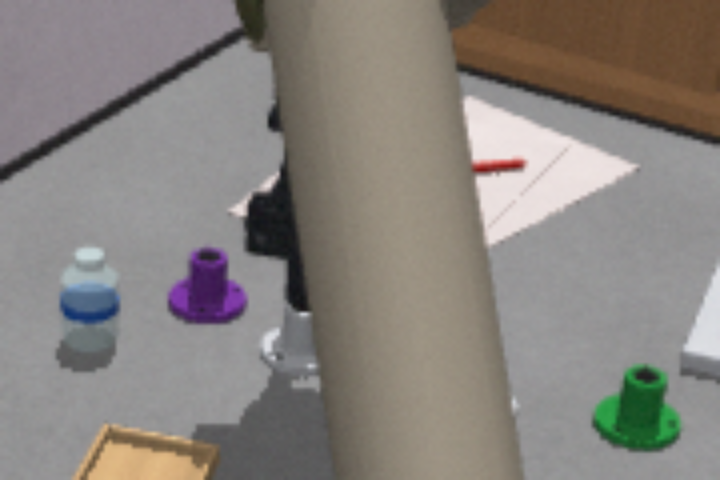

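The gripper at about (300,280) in the crop hangs over the silver foot, clear of the drinker at (90,310) and the purple foot at (205,285). Descending.

```bash
python3 -m inch '[[0.05,-0.04,0.4,0,0,0],[0,0,0.4,0,0,0],[0,0,0.3,0,0,0],[0,0,0,0,0,0]]';python3 -m inch '[[0,0,0,0,0,0],[0,0,0,0,0,0],[0,0,0,0,0,0],[0,0,0,0,0,0],[0,0,0,0,0,0]]' 1
```

```text
clock: 2.15
position: [556.8, -333.7, 25.9]
tool_rot: [-0.001, 0.987, 0.158, -0.001]
ft_force: [-0.6, -0.1, 0.1]
finger_gap: 61.6
clock: 2.78
position: [557.6, -334.2, 28.2]
tool_rot: [0.0, 0.987, 0.158, 0.0]
ft_force: [-1.2, 1.6, 4.1]
finger_gap: 31.3
```

```bash
python3 -m inch '[[0,0,-0.4,0,0,0],[0,0,-0.6,0,0,0],[0,0,-0.5,0,0,0],[0,0,0,0,0,0]]'; python3 -c "
from h import *
goto(522.4,-13.0,100,np.radians(18.37))"
```

```text
clock: 3.28
position: [558.2, -334.8, 105.4]
tool_rot: [0.002, 0.987, 0.158, 0.001]
ft_force: [-0.3, 0.3, -2.8]
finger_gap: 31.1
shift units [ 1.331 -6.338  0.085] turn units [ 0.028 -0.016 -0.02 ] yaw now 18.21
```

```bash
python3 -m inch '[[0.13,-0.6,0,0,0,0],[0.2,-0.9,0,0,0,0],[0.2,-0.9,0,0,0,0],[0.2,-0.95,0,0,0,0],[0.2,-0.95,0,0,0,0],[0.2,-0.95,0,0,0,0],[0.13,-0.7,0,0,0,0],[0.07,-0.38,0,0,0,0]]';python3 -m inch '[[0,0,0,0,0,0],[0,0,0,0,0,0]]'; python3 -c "
from h import *
goto(522.4,-13.0,60,np.radians(18.37))"
```

```text
clock: 4.28
position: [521.1, -11.3, 102.1]
tool_rot: [-0.0, 0.987, 0.159, -0.001]
ft_force: [0.4, 0.0, -3.1]
finger_gap: 31.1
clock: 4.53
position: [522.0, -13.8, 102.6]
tool_rot: [0.0, 0.987, 0.158, 0.0]
ft_force: [-0.2, -0.8, -1.2]
finger_gap: 31.3
shift units [ 0.014 -0.013  0.851] turn units [ 0.002  0.    -0.027] yaw now 18.15
```

```bash
python3 -m inch '[[0.01,-0.01,0.4,0,0,-0.02],[0,0,0.4,0,0,0],[0,0,0.2,0,0,0],[0,0,0,0,0,0],[0,0,0,0,0,0]]'; python3 -c "
from h import *
goto(522.4,-13.0,33.5,np.radians(18.37))
for n in('side','top'):
  i=env.capture(n);c=proj(n,[522,-13,16])[0].astype(int);cv2.imwrite('pics/p1%s.png'%n,cv2.resize(i[c[1]-45:c[1]+45,c[0]-55:c[0]+55],None,fx=7,fy=6))"
```

```text
clock: 5.15
position: [522.5, -12.4, 53.4]
tool_rot: [0.0, 0.987, 0.159, 0.001]
ft_force: [0.5, 0.5, -1.6]
finger_gap: 30.8
shift units [-0.005  0.01   0.397] turn units [ 0.004 -0.007 -0.003] yaw now 18.35
```

View pics/p1side.png

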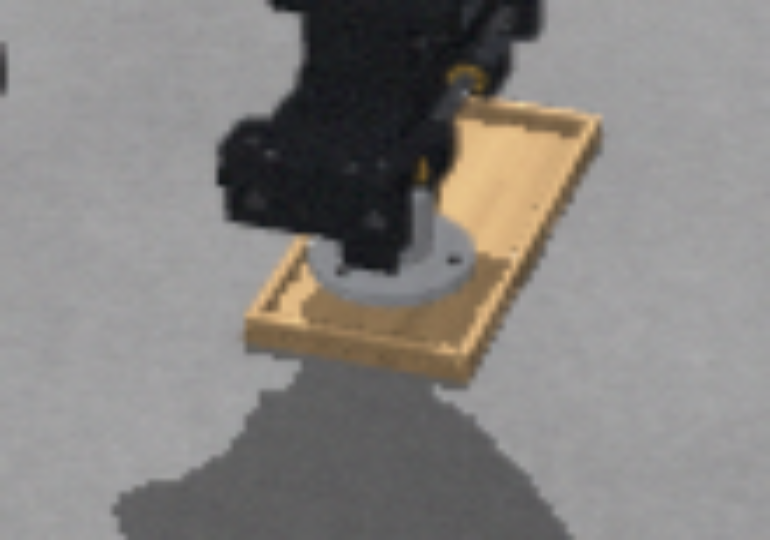

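View pics/p1top.png

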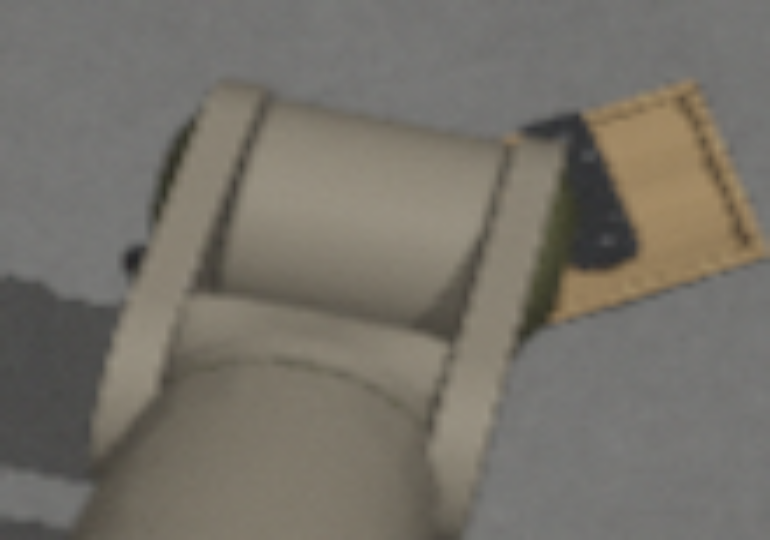

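The side view shows the foot over the near (+y) end and inside the walls, with its plate at about (390,260) in the crop. The hand hides it from the top camera. Lowering gently.

```bash
python3 -m inch '[[0,0.01,0.2,0,0,0],[0,0,0.1,0,0,0],[0,0,0.05,0,0,0],[0,0,0,0,0,0],[0,0,0,0,0,0]]'; python3 -m inch '[[0,0,0.04,0,0,0],[0,0,0,0,0,0],[0,0,0,0,0,0]]'
```

```text
clock: 5.88
position: [522.3, -12.6, 35.3]
tool_rot: [0.0, 0.987, 0.16, 0.0]
ft_force: [0.0, 0.3, -1.7]
finger_gap: 31.0
clock: 6.25
position: [522.5, -12.6, 34.1]
tool_rot: [0.0, 0.987, 0.16, 0.0]
ft_force: [-3.3, 0.4, 7.7]
finger_gap: 31.5
```

```bash
python3 -m inch '[[0,0,0,0,0,0],[0,0,0,0,0,0],[0,0,0,0,0,0],[0,0,0,0,0,0]]' 0.35; python3 -m inch '[[0,0,-0.4,0,0,0],[0,0,-0.8,0,0,0],[0,0,-0.8,0,0,0]]'; python3 -c "
from h import *
goto(404.2,-345,110,np.radians(18.37))"
```

```text
clock: 6.75
position: [522.2, -12.6, 33.2]
tool_rot: [-0.0, 0.987, 0.16, -0.0]
ft_force: [-0.7, -0.3, 0.2]
finger_gap: 57.4
clock: 7.12
position: [522.0, -12.6, 134.3]
tool_rot: [-0.0, 0.987, 0.16, -0.0]
ft_force: [-0.1, -0.8, 0.0]
finger_gap: 57.2
shift units [-4.33   5.568  0.485] turn units [-0.002  0.003 -0.001] yaw now 18.36
```

```bash
python3 -m inch '[[-0.5,0.6,0,0,0,0],[-0.7,0.9,0,0,0,0],[-0.7,0.9,0,0,0,0],[-0.7,0.9,0,0,0,0],[-0.7,0.9,0,0,0,0],[-0.6,0.8,0,0,0,0],[-0.43,0.57,0,0,0,0],[0,0,0.4,0,0,0]]'; python3 -m inch '[[0,0,0,0,0,0]]';python3 -c "
from h import *
goto(404.2,-345,27,np.radians(18.37))
i=env.capture('top')
print(foot(i,304,217,14) if 0 else proj('top',[522.3,-12.6,14]))
cv2.imwrite('pics/t2.png',i)
cv2.imwrite('pics/t2c.png',cv2.resize(i[160:235,285:390],None,fx=7,fy=7,interpolation=cv2.INTER_CUBIC))"
```

```text
clock: 8.12
position: [404.0, -347.9, 113.8]
tool_rot: [0.001, 0.987, 0.158, 0.001]
ft_force: [0.2, -0.1, 0.4]
finger_gap: 57.4
clock: 8.25
position: [403.9, -344.7, 112.2]
tool_rot: [-0.001, 0.987, 0.159, -0.001]
ft_force: [0.2, 0.2, -0.4]
finger_gap: 57.1
shift units [0.006 0.012 1.703] turn units [-0.019  0.006 -0.004] yaw now 18.34
[[319.18742271 202.14856457]]
```

View pics/t2c.png

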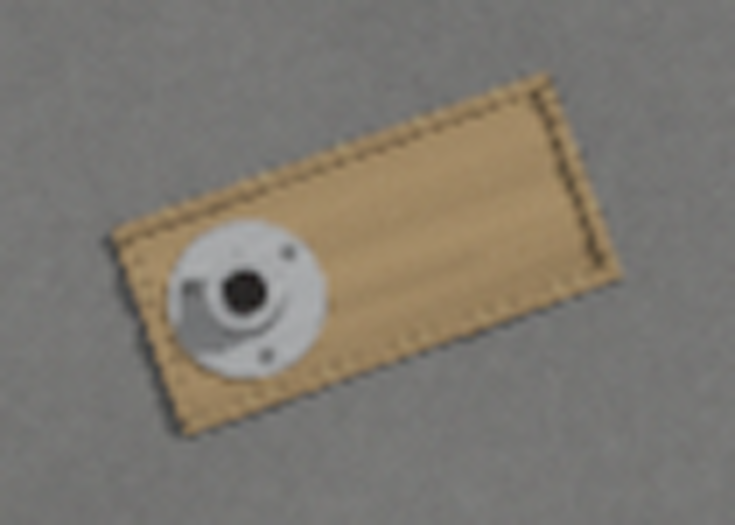

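The foot sits flat at the left (+y) end, with its bore at crop (244,292). Measuring it in the tray frame and continuing with the second foot.

```bash
cat >> h.py <<'E'
TC=np.array([539.6,-64.7]);TX=np.array([.949,.315]);TY=np.array([-.315,.949])
def infoot(i,u,v,z,zt=None,r=15):
    c=up(i,u-r,v-r,2*r,2*r).astype(int)
    m=((c[...,2]-c[...,0])<20)
    h=topx(cv2.convexHull(big(m)),u-r,v-r);P=cast("top",h,z)
    from scipy.optimize import least_squares
    f=least_squares(lambda q:np.hypot(*(P-q[:2]).T)-q[2],[*P.mean(0),33],loss="soft_l1").x
    d=f[:2]-TC;return f.round(1),"tray xy",(d@TX).round(1),(d@TY).round(1)
def bore(i,u,v,z,th=70,r=7):
    g=cv2.cvtColor(up(i,u-r,v-r,2*r,2*r),cv2.COLOR_BGR2GRAY);m=cv2.moments(big(g<th))
    p=cast("top",topx([m["m10"]/m["m00"],m["m01"]/m["m00"]],u-r,v-r),z)[0]
    d=p-TC;return p.round(1),"tray xy",(d@TX).round(1),(d@TY).round(1)
E
python3 -c "
from h import *
i=cv2.imread('pics/t2.png')
print(infoot(i,320,203,14)); print(bore(i,320,201,52))"
python3 -m inch '[[0,0,0.5,0,0,0],[0,0,0.5,0,0,0],[0,0,0.4,0,0,0],[0,0,0.3,0,0,0],[0,0,0,0,0,0]]';python3 -m inch '[[0,0,0,0,0,0],[0,0,0,0,0,0],[0,0,0,0,0,0],[0,0,0,0,0,0],[0,0,0,0,0,0]]' 1
```

```text
(array([521.7, -14.3,  32.9]), 'tray xy', np.float64(-1.1), np.float64(53.5))
(array([522.1, -14.7]), 'tray xy', np.float64(-0.9), np.float64(53.0))
clock: 8.93
position: [404.5, -344.8, 28.0]
tool_rot: [-0.0, 0.987, 0.16, -0.0]
ft_force: [-0.5, 0.4, 0.3]
finger_gap: 57.3
clock: 9.55
position: [404.6, -345.2, 28.7]
tool_rot: [0.0, 0.987, 0.16, 0.0]
ft_force: [-1.1, 1.2, 4.8]
finger_gap: 31.4
```

```bash
python3 -m inch '[[0,0,-0.4,0,0,0],[0,0,-0.6,0,0,0],[0,0,-0.5,0,0,0],[0,0,0,0,0,0]]'; python3 -c "
from h import *
goto(557.1,-115.6,100,np.radians(18.37))"
```

```text
clock: 10.05
position: [404.9, -345.7, 104.3]
tool_rot: [0.001, 0.987, 0.16, 0.001]
ft_force: [-0.5, 0.7, -1.5]
finger_gap: 31.3
shift units [ 4.339 -3.408  0.08 ] turn units [ 0.021 -0.007  0.   ] yaw now 18.37
```

```bash
python3 -m inch '[[0.5,-0.4,0,0,0,0],[0.7,-0.55,0,0,0,0],[0.7,-0.55,0,0,0,0],[0.7,-0.55,0,0,0,0],[0.7,-0.55,0,0,0,0],[0.6,-0.45,0,0,0,0],[0.44,-0.36,0,0,0,0],[0,0,0.4,0,0,0]]';python3 -m inch '[[0,0,0.4,0,0,0],[0,0,0,0,0,0],[0,0,0,0,0,0]]'; python3 -c "
from h import *
goto(557.1,-115.6,35,np.radians(18.37))
for n in('side',):
  i=env.capture(n);c=proj(n,[557,-116,16])[0].astype(int);cv2.imwrite('pics/p2%s.png'%n,cv2.resize(i[c[1]-45:c[1]+45,c[0]-55:c[0]+55],None,fx=7,fy=6))"
```

```text
clock: 11.05
position: [557.5, -113.3, 82.3]
tool_rot: [0.0, 0.987, 0.161, 0.0]
ft_force: [0.1, -0.4, -1.6]
finger_gap: 31.2
clock: 11.42
position: [556.7, -115.0, 63.2]
tool_rot: [-0.0, 0.987, 0.16, -0.0]
ft_force: [-0.6, 0.7, -1.2]
finger_gap: 31.2
shift units [0.003 0.013 0.565] turn units [-0.     0.    -0.001] yaw now 18.36
```

View pics/p2side.png

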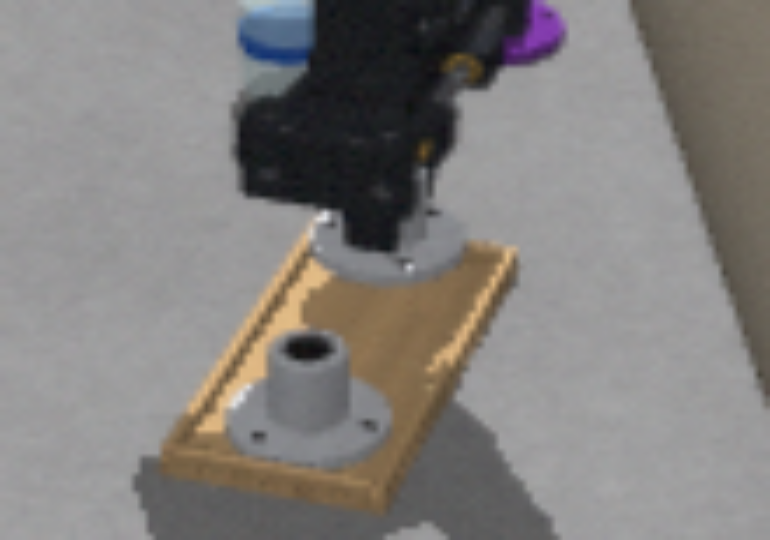

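The second foot, with its plate at crop (390,245), hangs over the far end, and the first stands flat at the near end. Lowering.

```bash
python3 -m inch '[[0,0.01,0.3,0,0,0],[0,0,0.15,0,0,0],[0,0,0.06,0,0,0],[0,0,0,0,0,0],[0,0,0,0,0,0]]'; python3 -m inch '[[0,0,0.04,0,0,0],[0,0,0,0,0,0],[0,0,0,0,0,0]]'
```

```text
clock: 12.1
position: [557.0, -115.5, 38.0]
tool_rot: [0.0, 0.987, 0.16, 0.0]
ft_force: [-0.2, 0.7, -1.8]
finger_gap: 30.7
clock: 12.48
position: [556.9, -115.4, 35.8]
tool_rot: [0.0, 0.987, 0.16, 0.0]
ft_force: [0.9, -0.3, -1.7]
finger_gap: 31.2
```

```bash
python3 -m inch '[[0,0,0.02,0,0,0],[0,0,0,0,0,0],[0,0,0,0,0,0]]'; python3 -m inch '[[0,0,0.02,0,0,0],[0,0,0,0,0,0],[0,0,0,0,0,0]]'
```

```text
clock: 12.85
position: [556.9, -115.4, 34.7]
tool_rot: [0.0, 0.987, 0.16, 0.0]
ft_force: [0.7, -0.2, -0.6]
finger_gap: 31.4
clock: 13.22
position: [556.9, -115.4, 34.7]
tool_rot: [0.0, 0.987, 0.16, 0.0]
ft_force: [-5.2, 0.4, 8.6]
finger_gap: 31.1
```

Contact at 8.6 N. Releasing, lifting and moving towards foot_c.

```bash
python3 -m inch '[[0,0,0,0,0,0],[0,0,0,0,0,0],[0,0,0,0,0,0],[0,0,0,0,0,0]]' 0.35; python3 -m inch '[[0,0,-0.4,0,0,0],[0,0,-0.8,0,0,0],[0,0,-0.8,0,0,0]]'; python3 -c "
from h import *
print(env.sense()['qpos'])
goto(418.5,341.5,110,np.radians(-71.63))
goto(418.5,341.5,110,np.radians(108.37))"
```

```text
clock: 13.72
position: [556.8, -115.4, 33.6]
tool_rot: [-0.0, 0.987, 0.16, -0.0]
ft_force: [-0.0, 0.8, 0.2]
finger_gap: 57.2
clock: 14.1
position: [556.7, -115.3, 134.7]
tool_rot: [-0.0, 0.987, 0.16, -0.0]
ft_force: [0.2, -0.6, 0.1]
finger_gap: 57.3
[-4.10339921e-01  5.21961905e-01  1.51392318e+00  4.42937437e-05
  1.10619230e+00  8.39907806e-01]
shift units [ 0.256 -9.542  0.498] turn units [-0.0000e+00  4.0000e-03  1.1249e+01] yaw now 18.36
shift units [ 0.256 -9.542  0.498] turn units [-4.0000e-03 -0.0000e+00 -1.1251e+01] yaw now 18.36
```

```bash
python3 -m inch '[[0,-0.6,0,0,0,0],[0.02,-1,0,0,0,0],[0.03,-1,0,0,0,0],[0.03,-1,0,0,0,0],[0.03,-1,0,0,0,0],[0.03,-1,0,0,0,0],[0.03,-1,0,0,0,0],[0.03,-1,0,0,0,0]]' 0; python3 -m inch '[[0.03,-1,0,0,0,0],[0.03,-0.6,0,0,0,0],[0,-0.3,0,0,0,0],[0,0,0,0,0,0]]'; python3 -c "
from h import *
goto(418.5,341.5,37,np.radians(18.37))
i=env.capture('top');cv2.imwrite('pics/t3.png',i)
cv2.imwrite('pics/t3c.png',cv2.resize(i[160:235,285:390],None,fx=7,fy=7,interpolation=cv2.INTER_CUBIC))"
```

```text
clock: 15.1
position: [446.0, 249.9, 133.9]
tool_rot: [-0.0, 0.987, 0.16, 0.0]
ft_force: [1.1, 0.1, -0.5]
finger_gap: 87.9
clock: 15.6
position: [419.4, 339.6, 133.6]
tool_rot: [0.0, 0.987, 0.16, -0.0]
ft_force: [0.2, 0.6, -0.1]
finger_gap: 87.9
shift units [-0.005 -0.043  1.932] turn units [0.001 0.001 0.006] yaw now 18.42
```

View pics/t3c.png

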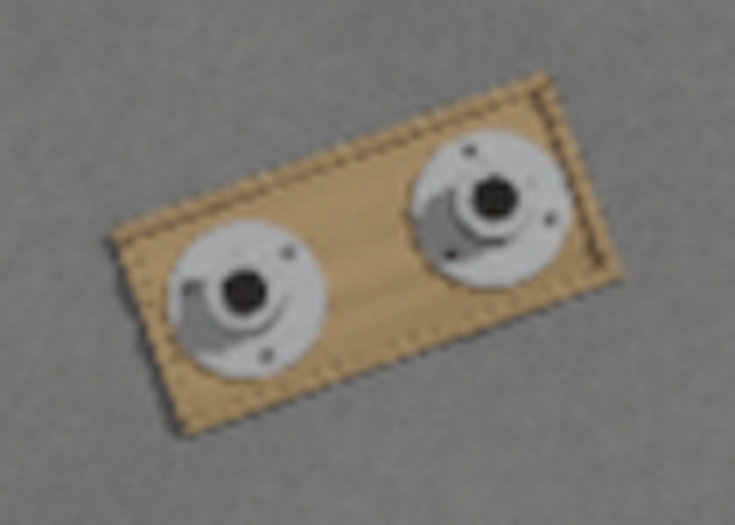

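```bash
python3 -c "
from h import *
i=cv2.imread('pics/t3.png')
print(infoot(i,320,203,14)); print(bore(i,320,201,52))
print(infoot(i,355,190,14)); print(bore(i,355,188,52))"
python3 -m inch '[[0,-0.02,0.5,0,0,0],[0,-0.02,0.5,0,0,0],[0,0,0.4,0,0,0],[0,0,0,0,0,0]]'
python3 -c "
from h import *
goto(418.5,341.5,37,np.radians(18.37))
i=env.capture('side');c=proj('side',[418,341,40])[0].astype(int);cv2.imwrite('pics/s3.png',cv2.resize(i[c[1]-50:c[1]+50,c[0]-60:c[0]+60],None,fx=6,fy=6))"
```

```text
(array([521.7, -14.3,  32.8]), 'tray xy', np.float64(-1.1), np.float64(53.5))
(array([522.1, -14.7]), 'tray xy', np.float64(-0.9), np.float64(53.0))
(array([ 556.8, -117. ,   33.1]), 'tray xy', np.float64(-0.2), np.float64(-55.1))
(array([ 557.3, -117.1]), 'tray xy', np.float64(0.3), np.float64(-55.3))
clock: 16.15
position: [418.8, 340.1, 62.8]
tool_rot: [0.0, 0.987, 0.159, -0.001]
ft_force: [0.3, -0.1, 0.9]
finger_gap: 88.1
shift units [ 0.004 -0.029  0.515] turn units [ 0.003  0.019 -0.011] yaw now 18.28
```

View pics/s3.png

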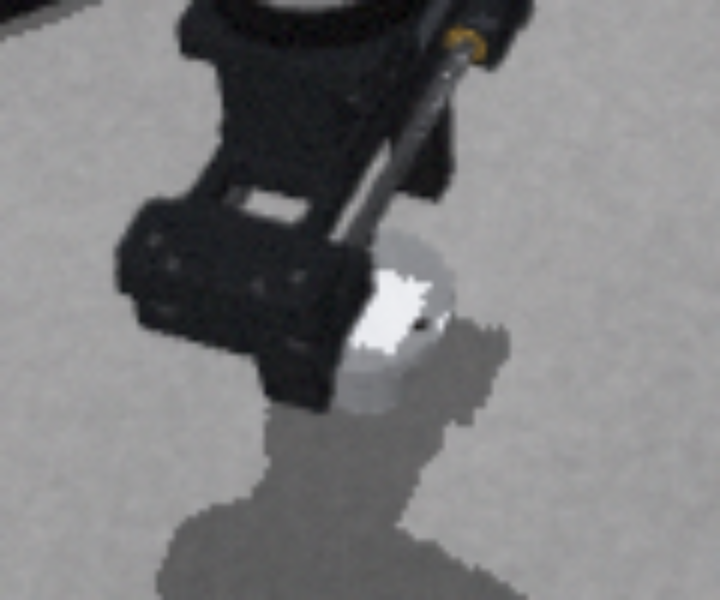

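The feet sit at tray y of +53.3 and −55.2, so the middle is at −1. The jaws straddle foot_c's plate, at crop (400,310). Descending, closing to just over the plate width to centre it, then re-gripping after a 90° turn.

```bash
python3 -m inch '[[0,-0.02,0.3,0,0,0],[0,0,0.2,0,0,0],[0,0,0,0,0,0],[0,0,0,0,0,0]]'; python3 -m inch '[[0,0,0,0,0,0],[0,0,0,0,0,0],[0,0,0,0,0,0],[0,0,0,0,0,0]]' 0.22;  python3 -m inch '[[0,0,0,0,0,0],[0,0,0,0,0,0],[0,0,0,0,0,0]]' 0.24
```

```text
clock: 16.7
position: [418.7, 342.4, 38.9]
tool_rot: [-0.0, 0.987, 0.16, 0.0]
ft_force: [0.0, -0.3, 0.7]
finger_gap: 88.2
clock: 17.2
position: [418.6, 342.3, 38.8]
tool_rot: [-0.0, 0.987, 0.16, 0.0]
ft_force: [-0.1, 0.9, 0.7]
finger_gap: 68.8
clock: 17.58
position: [418.6, 342.4, 38.7]
tool_rot: [-0.0, 0.987, 0.16, -0.0]
ft_force: [0.8, 0.1, -0.3]
finger_gap: 67.1
```

```bash
python3 -m inch '[[0,0,0,0,0,0],[0,0,0,0,0,0],[0,0,0,0,0,0]]' 0; python3 -m inch '[[0,0,-0.3,0,0,0],[0,0,-0.3,0,0,-0.7],[0,0,0,0,0,-1],[0,0,0,0,0,-1],[0,0,0,0,0,-1],[0,0,0,0,0,-1],[0,0,0,0,0,-1],[0,0,0,0,0,-1]]'; python3 -m inch '[[0,0,0,0,0,-1],[0,0,0,0,0,-1],[0,0,0,0,0,-1],[0,0,0,0,0,-1],[0,0,0,0,0,-0.55],[0,0,0,0,0,0],[0,0,0,0,0,0]]';  python3 -c "
from h import *
goto(418.6,342.4,37.5,np.radians(108.37))"
```

```text
clock: 17.95
position: [418.6, 342.4, 38.7]
tool_rot: [0.0, 0.987, 0.16, 0.0]
ft_force: [-0.1, 1.0, 0.0]
finger_gap: 88.5
clock: 18.95
position: [418.8, 342.5, 69.8]
tool_rot: [0.0, 0.808, 0.589, 0.001]
ft_force: [-0.2, -0.1, -0.5]
finger_gap: 88.1
clock: 19.82
position: [418.7, 342.4, 69.2]
tool_rot: [0.0, 0.586, 0.81, 0.0]
ft_force: [-0.2, -0.1, 0.3]
finger_gap: 88.1
shift units [-0.    -0.002  0.635] turn units [ 0.005 -0.001 -0.011] yaw now 108.28
```

```bash
python3 -m inch '[[0,0,0.3,0,0,-0.01],[0,0,0.32,0,0,0],[0,0,0,0,0,0],[0,0,0,0,0,0]]'; python3 -m inch '[[0,0,0,0,0,0],[0,0,0,0,0,0],[0,0,0,0,0,0],[0,0,0,0,0,0]]' 0.23;  python3 -m inch '[[0,0,0,0,0,0],[0,0,0,0,0,0],[0,0,0,0,0,0]]' 1;  python3 -c "
from h import *
i=env.capture('side');c=proj('side',[418,341,40])[0].astype(int);cv2.imwrite('pics/s4.png',cv2.resize(i[c[1]-50:c[1]+50,c[0]-60:c[0]+60],None,fx=6,fy=6))"
```

```text
clock: 20.32
position: [418.6, 342.4, 37.6]
tool_rot: [-0.0, 0.585, 0.811, -0.0]
ft_force: [0.2, 0.0, 0.4]
finger_gap: 88.0
clock: 20.82
position: [418.6, 342.4, 37.8]
tool_rot: [0.0, 0.585, 0.811, 0.0]
ft_force: [-0.4, 0.3, -0.7]
finger_gap: 67.9
clock: 21.2
position: [418.6, 342.3, 37.8]
tool_rot: [0.0, 0.585, 0.811, 0.0]
ft_force: [-0.3, -0.9, 0.4]
finger_gap: 64.4
```

View pics/s4.png

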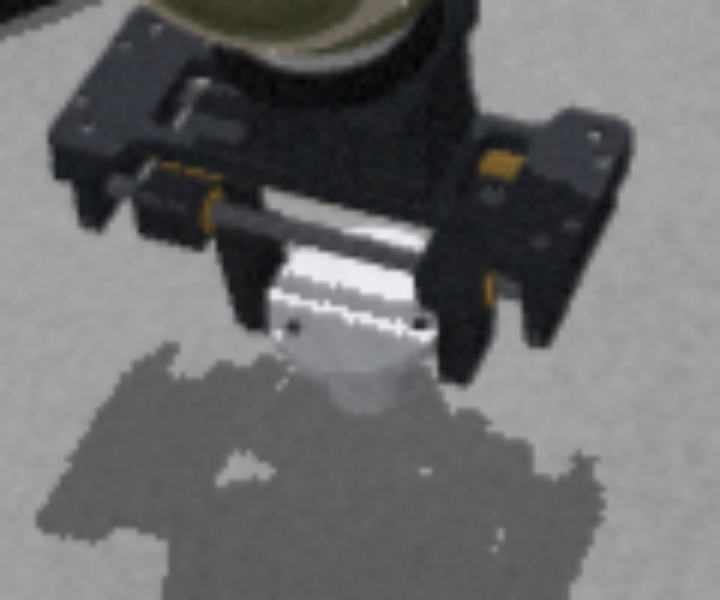

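```bash
python3 -m inch '[[0,0,-0.3,0,0,0],[0,0,-0.6,0,0,0],[0,0,-0.9,0,0,0],[0,0,0,0,0,0]]'; python3 -c "
from h import *
goto(539.5,-64.0,125,np.radians(108.37))"
```

```text
clock: 21.75
position: [419.9, 343.1, 131.5]
tool_rot: [0.002, 0.585, 0.811, 0.003]
ft_force: [0.6, -0.8, -1.5]
finger_gap: 64.0
shift units [-8.48  -0.31   0.119] turn units [ 0.049 -0.007  0.01 ] yaw now 108.45
```

```bash
python3 -m inch '[[-0.5,0,0,0,0,0],[-0.8,0,0,0,0,0],[-0.9,-0.05,0,0,0,0],[-0.95,-0.06,0,0,0,0],[-0.95,-0.06,0,0,0,0],[-0.95,-0.06,0,0,0,0],[-0.95,-0.06,0,0,0,0],[-0.9,0,0,0,0,0]]'; python3 -m inch '[[-0.8,0,0,0,0,0],[-0.5,0,0,0,0,0],[-0.26,0,0,0,0,0],[0,0,0,0,0,0],[0,0,0,0,0,0]]'; python3 -c "
from h import *
goto(539.5,-64.0,70,np.radians(108.37))"
```

```text
clock: 22.75
position: [513.8, 8.9, 127.3]
tool_rot: [-0.001, 0.585, 0.811, -0.0]
ft_force: [0.7, 0.6, -1.2]
finger_gap: 64.5
clock: 23.38
position: [538.4, -62.6, 127.6]
tool_rot: [-0.0, 0.584, 0.812, -0.0]
ft_force: [-1.1, 0.3, -1.8]
finger_gap: 64.4
shift units [-0.035  0.013  1.152] turn units [-0.003 -0.004  0.016] yaw now 108.5
```

```bash
python3 -m inch '[[-0.035,0.013,0.35,0,0,0.015],[0,0,0.4,0,0,0],[0,0,0.3,0,0,0],[0,0,0,0,0,0],[0,0,0,0,0,0]]'; python3 -c "
from h import *
goto(539.5,-64.0,43.8,np.radians(108.37))
for n in('side','top'):
  i=env.capture(n);c=proj(n,[540,-64,30])[0].astype(int);cv2.imwrite('pics/p3%s.png'%n,cv2.resize(i[c[1]-45:c[1]+45,c[0]-55:c[0]+55],None,fx=6.5,fy=6.5,interpolation=cv2.INTER_CUBIC))"
```

```text
clock: 24.0
position: [540.1, -64.9, 75.6]
tool_rot: [0.0, 0.585, 0.811, 0.0]
ft_force: [0.2, 0.6, -1.5]
finger_gap: 64.2
shift units [ 0.022 -0.006  0.636] turn units [ 0.004  0.003 -0.004] yaw now 108.34
```

View pics/p3side.png

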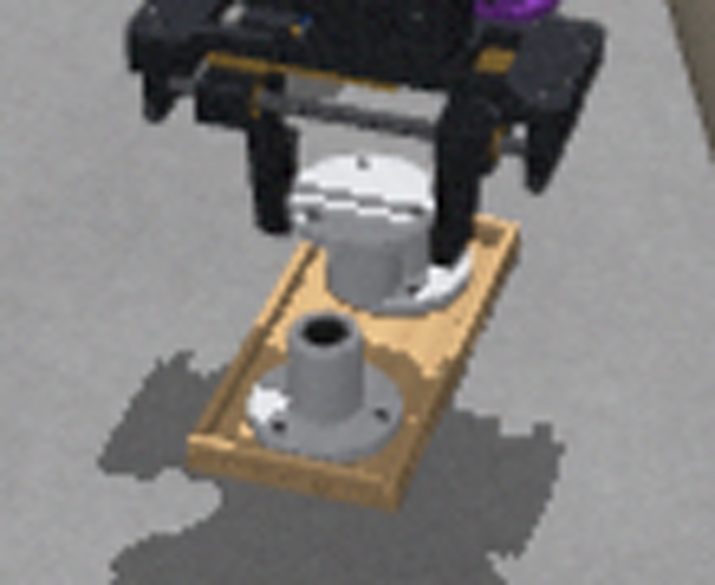

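View pics/p3top.png

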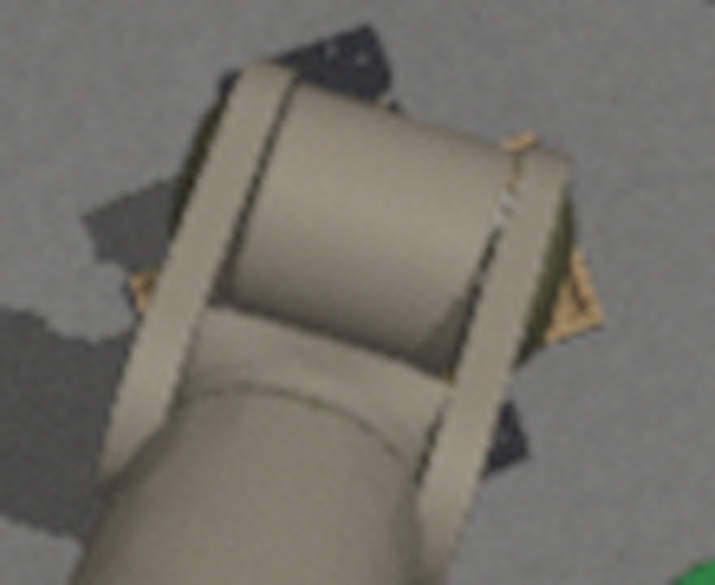

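In the side view foot_c hangs level, with its plate at crop (365,200) and its boss above the gap between the two feet. The top view is blocked by the arm. Correcting by about 1 mm and lowering slowly.

```bash
python3 -m inch '[[0.02,0,0.2,0,0,0],[0,0,0.2,0,0,0],[0,0,0.1,0,0,0],[0,0,0,0,0,0],[0,0,0,0,0,0]]'; python3 -m inch '[[0,0,0.05,0,0,0],[0,0,0.03,0,0,0],[0,0,0,0,0,0],[0,0,0,0,0,0]]'
```

```text
clock: 24.72
position: [539.7, -64.1, 50.4]
tool_rot: [0.0, 0.585, 0.811, 0.0]
ft_force: [0.0, -0.1, -0.8]
finger_gap: 64.4
clock: 25.22
position: [539.5, -64.0, 46.3]
tool_rot: [0.0, 0.585, 0.811, 0.0]
ft_force: [0.5, 0.3, -1.7]
finger_gap: 64.3
```

```bash
python3 -m inch '[[0,0,0.025,0,0,0],[0,0,0,0,0,0],[0,0,0,0,0,0]]'; python3 -m inch '[[0,0,0.02,0,0,0],[0,0,0,0,0,0],[0,0,0,0,0,0]]'
```

```text
clock: 25.6
position: [539.5, -64.0, 45.0]
tool_rot: [0.0, 0.585, 0.811, 0.0]
ft_force: [0.1, 0.3, -1.5]
finger_gap: 63.9
clock: 25.98
position: [539.5, -64.0, 44.0]
tool_rot: [-0.0, 0.585, 0.811, -0.0]
ft_force: [-0.1, 0.8, -1.3]
finger_gap: 64.3
```

```bash
python3 -m inch '[[0,0,0.015,0,0,0],[0,0,0,0,0,0],[0,0,0,0,0,0]]'; python3 -m inch '[[0,0,0.015,0,0,0],[0,0,0,0,0,0],[0,0,0,0,0,0]]'
```

```text
clock: 26.35
position: [539.6, -64.0, 43.7]
tool_rot: [0.0, 0.585, 0.811, 0.0]
ft_force: [-3.0, 1.0, 4.9]
finger_gap: 63.8
clock: 26.72
position: [539.7, -64.1, 43.6]
tool_rot: [0.0, 0.585, 0.811, -0.0]
ft_force: [-4.5, 0.3, 12.9]
finger_gap: 64.3
```

Contact came at 43.7, where the tray floor should be. Releasing, lifting straight up and backing off to look.

```bash
python3 -m inch '[[0,0,-0.01,0,0,0],[0,0,0,0,0,0],[0,0,0,0,0,0],[0,0,0,0,0,0]]' 0.12; python3 -m inch '[[0,0,-0.3,0,0,0],[0,0,-0.6,0,0,0],[0,0,-0.8,0,0,0],[-0.7,0.1,-0.2,0,0,0],[-1,0.2,0,0,0,0],[-1,0.2,0,0,0,0],[-1,0.2,0,0,0,0],[-0.8,0.1,0,0,0,0]]'; python3 -m inch '[[-0.5,0,0,0,0,0],[0,0,0,0,0,0]]'; python3 -c "
from h import *
for n in('side','top'):
  i=env.capture(n);cv2.imwrite('pics/f%sfull.png'%n,i);c=proj(n,[540,-64,30])[0].astype(int);cv2.imwrite('pics/f%s.png'%n,cv2.resize(i[c[1]-45:c[1]+45,c[0]-55:c[0]+55],None,fx=6.5,fy=6.5,interpolation=cv2.INTER_CUBIC))"
```

```text
clock: 27.22
position: [539.5, -64.0, 42.8]
tool_rot: [-0.0, 0.585, 0.811, -0.0]
ft_force: [-0.2, -0.7, -0.6]
finger_gap: 77.8
clock: 28.22
position: [648.9, -266.7, 139.0]
tool_rot: [0.001, 0.586, 0.811, 0.0]
ft_force: [-0.0, 0.4, 0.1]
finger_gap: 77.4
clock: 28.48
position: [656.0, -289.9, 138.3]
tool_rot: [0.0, 0.586, 0.81, -0.0]
ft_force: [-0.2, 1.0, 0.5]
finger_gap: 76.9
```

View pics/fside.png

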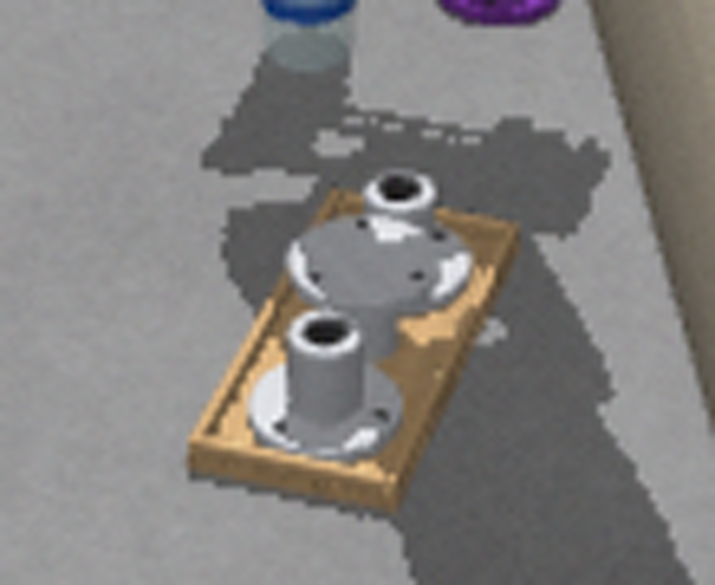

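View pics/ftop.png

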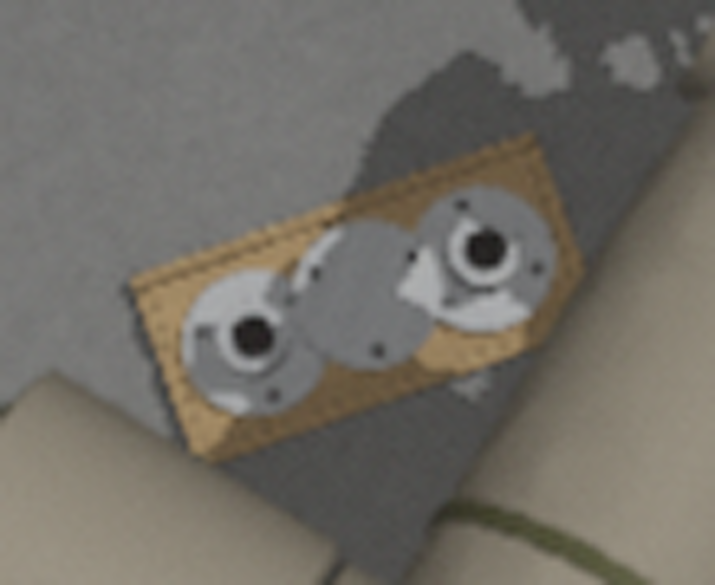

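View pics/ftopfull.png

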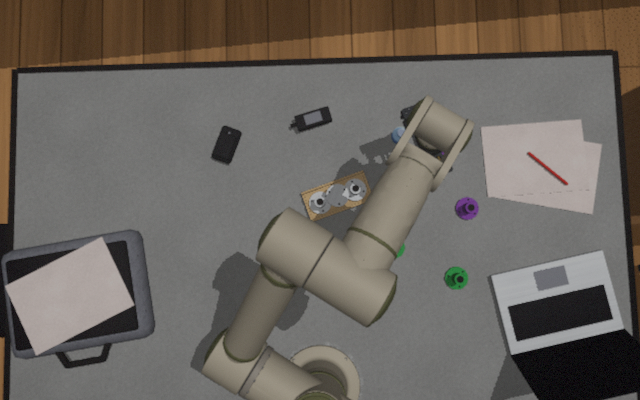

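All three feet interlock in the tray: bores at crop (253,335) and (486,250), plate between them. The hand stopped high near the drinker (tips at about 124 mm, the bottle is 80 mm), so I'll raise it and check that the bystanders haven't moved.

```bash
python3 -m inch '[[0,0,-0.6,0,0,0],[0,0,-0.8,0,0,0],[0,-0.8,-0.5,0,0,0],[0,-1,0,0,0,0],[0,-1,0,0,0,0],[0,-1,0,0,0,0],[0,-0.6,0,0,0,0],[0,0,0,0,0,0]]'; python3 -c "
from h import *
a=cv2.imread('pics/top0.png');b=cv2.imread('pics/side0.png')
i=env.capture('top');j=env.capture('side')
cv2.imwrite('pics/e_top.png',i);cv2.imwrite('pics/e_side.png',j)
d=lambda p,q,u,v,r:float(np.abs(p[v-r:v+r,u-r:u+r].astype(int)-q[v-r:v+r,u-r:u+r]).mean())
for u,v in((227,145),(312,119),(401,135)):print('top',u,v,d(a,i,u,v,18))
for u,v in((185,247),(235,190),(302,155)):print('side',u,v,d(b,j,u,v,16))
print(bore(i,320,201,52),bore(i,355,188,52))
s=env.sense();print(s['clock'],s['position'])"
```

```text
clock: 29.58
position: [446.2, -357.3, 233.9]
tool_rot: [0.0, 0.586, 0.81, -0.0]
ft_force: [0.4, 0.4, 0.1]
finger_gap: 77.7
top 227 145 2.175925925925926
top 312 119 1.852880658436214
top 401 135 1.4647633744855968
side 185 247 3.392578125
side 235 190 2.88671875
side 302 155 2.1214192708333335
(array([522.1, -14.7]), 'tray xy', np.float64(-0.9), np.float64(53.0)) (array([ 557.4, -117.1]), 'tray xy', np.float64(0.4), np.float64(-55.4))
29.675 [ 447.83195843 -356.97581072  233.50309307]
```

View pics/e_top.png

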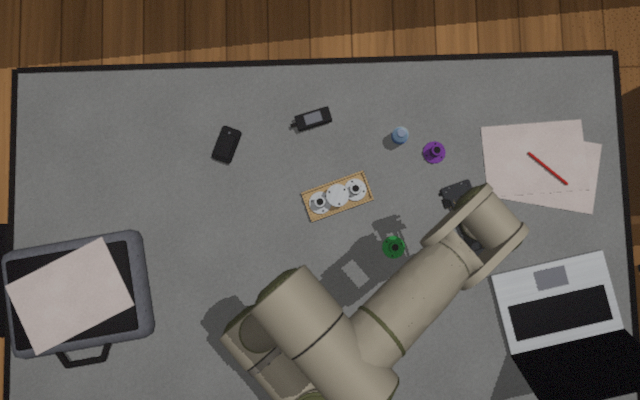

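View pics/e_side.png

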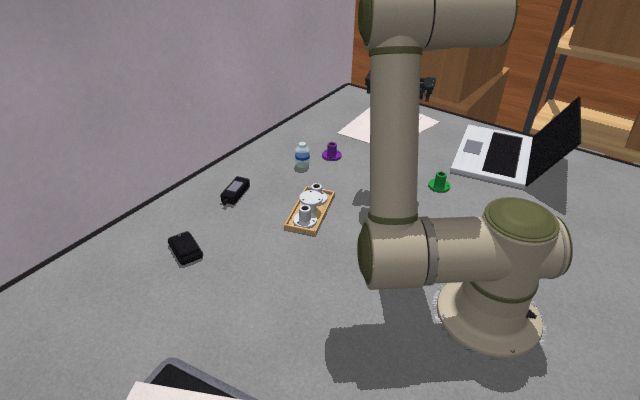

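The feet are interlocked in the tray at top (337,195). The mouse, adapter and drinker are unchanged, and the robot is clear and still. Handing in.

```bash
python3 -c "
from station import env
print(env.job_done())"
```

```text
the job is handed in; nothing more can be done
None
```

The three silver feet are packed and interlocked in the tray, and I handed the job in at about 30 s of the 72 s. I set the two plate-down feet down first, one at each end. Then I centred foot_c between the jaws, gripped it across its plate and lowered it between them. Each foot was released only once the wrist force showed contact at the tray-floor height, 8 to 13 N.

- **End feet:** the last pictures put them at about +53 and −55 mm along the tray, within the 52 to 57 mm asked. They had not moved after foot_c went in.
- **foot_c:** its plate looks level above the other two plates in both views. I set it by the robot's own position midway between the other two, and did not measure it separately in the final picture.
- **Bystanders:** the mouse, adapter and drinker look the same as at the start in both views. One purple look-alike and one green one were hidden by the arm in the last pictures, so I did not check those two. The other purple and green ones look unmoved.
- **Disagreement:** the top camera and the arm differed by about 1.8 mm in y at the tray. I allowed for it by aiming from where the placed feet actually sat.

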